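Lay a stone sample in its tray with sprung tongs

TASK

Take the sprung tongs out of their wooden holder and with them pick the square stone chip off the sloping display rack, without the gripper's fingers touching the chip. Set it down flat, not dropped, on the cork pad in the one empty cell of the white sample tray, so that it lies on the pad and on no wall, let go of it there, then stand the tongs back in their holder and leave them. Leave the other chips and everything else on the table where they are.

Things in the scene. Friction and masses are not known exactly. Their poses are not given: they have to be found in the camera images.
- tongs: Loose sprung tongs, 70 g, steel, an upside-down U 112 mm tall, jaws down in the holder. Origin: midway between the jaws' lower ends; z up along the tongs, y the closing line. Two straight flat arms 16 mm wide (x), 60 mm over their outsides (y) when relaxed. At the foot of each (z 2 to 17 mm) an inner toe 14 mm wide in x: the gap between the toes is the outside width minus 16 mm (44 mm relaxed).
- tongs_grip (a point): Where to take the tongs across y, from above: midway between the black grip patches on the outsides of the arms, 85 mm along z from the tongs' origin. The patches reach 20 mm either side of it along z, 18 mm wide. The head, a block 26 mm wide joining the arms, lies from 13 to 27 mm above it.
- jaw_left (a joint): How far each arm of the tongs is squeezed inward, in m: 0 relaxed, 0.012 full; both arms move alike and stay parallel. The spring pushes each arm back with 1.5 N per mm moved. About 54 mm over the outsides (0.003) holds the tongs with the jaws still open; 44 mm (0.008) meets the square chip.
- holder: Fixed wooden holder of the tongs, 38 x 86 mm, 48 mm tall, open at the top: its well is 22 mm (x) by 70 mm (y), with its floor 6 mm above the table. Origin: centre of the underside; z up, y along the long side. The tongs stand centred in it on the floor, their y along the holder's y.
- rack: Fixed display rack: a grey board 230 mm wide (y), rising towards its +x at 0.45 rad (26 degrees), with a ledge 5 mm high on which a row of three chips rests, about 66 mm apart along y, in any order. Origin: on the table below the middle of the row, where the board's surface is 45 mm up. The board's outward normal is (-sin 0.45, 0, cos 0.45) in this frame.
- square_chip: The chip to move: marble, 28 x 28 x 10 mm, 25 g, loose. Origin: centre of its underside; z out of its upper face. At the start it lies on the board with its z along the board's normal and its x up the slope, its y along the rack's y.
- round_chip: Another marble chip on the rack, a disc of 28 mm, 10 mm thick, loose; leave it. Origin: centre of its underside.
- long_chip: Another marble chip on the rack, 28 mm up the slope by 42 mm across by 10 mm, loose; leave it. Origin: centre of its underside.
- tray: Fixed white sample tray, 139 x 139 mm, 16 mm tall, with 2 x 2 cells of 62 x 62 mm, walls 5 mm, floor 4 mm above the table. Origin: centre of the underside; z up; cells centred 33.5 mm either way from it in x and y. Three cells hold stone samples fixed in place; the fourth holds only the cork pad.
- pad: Thin fixed cork pad 52 x 52 x 2 mm in the middle of the empty cell of the tray, parallel to the cell's walls. Origin: centre of its underside, so its top is at z = +2 mm and the tray's walls end at z = +12 mm.
- mug: Bystander: white mug, 76 mm wide, 85 mm tall. Origin: centre of the underside.
- loupe: Bystander: black loupe, 38 mm wide, 34 mm tall, standing. Origin: centre of the underside.
- block: Bystander: dark wood sample 90 x 60 x 18 mm. Origin: centre of the underside.
Things that resemble listed ones, but are neither listed nor needed, are in the scene too. Leave any blue look-alike of the tongs alone. There is more than one size of the holder; the job needs the smaller.

How it is judged:
On the way, in this order (a step that is already met when the one before it is completed fails the run):
1. the square chip is off the rack, gripped between the jaws of the tongs (contact force between tongs and square_chip above 0.5 N and distance of square_chip from where it was at the start of the episode above 0.05 m and contact force between square_chip and rack below 0.05 N and contact force between the fingers and square_chip below 0.05 N), for 0.2 s.
2. still gripped by the tongs, the chip is lowered flat (within 0.2 rad) to the pad of the empty cell (within 5 mm of its top) (contact force between tongs and square_chip above 0.5 N and z of square_chip in the frame of pad below 0.007 m and angle between square_chip's own z axis and vertical below 0.2 rad and horizontal distance between square_chip and pad below 0.018 m), for 0.05 s.
3. the tongs have let go of the chip, which lies flat on the pad (horizontal distance between square_chip and pad below 0.018 m and contact force between tongs and square_chip below 0.05 N and z of square_chip in the frame of pad below 0.005 m and angle between square_chip's own z axis and vertical below 0.1 rad and linear speed of square_chip below 0.02 m/s), for 0.2 s.
At the end, for the whole second after the job is handed in: The square chip lies flat (within 0.1 rad) on the cork pad, its centre within 18 mm of the pad's centre, at rest and untouched by the tongs; the tongs stand at rest in the holder, jaws down on its floor (within 10 mm), within 12 mm of its centre, upright within 0.3 rad, and relaxed (all of step 3 and horizontal distance between tongs and holder below 0.012 m and z of tongs in the frame of holder below 0.016 m and angle between tongs's own z axis and vertical below 0.3 rad and linear speed of tongs below 0.06 m/s and value of joint jaw_left below 0.002 m).
It fails at once if the gripper's fingers touch the square chip (contact force between the fingers and square_chip above 0.3 N).
It fails at once if another chip on the rack is shifted more than 20 mm (distance of any of round_chip, long_chip from where it was at the start of the episode above 0.02 m).
It fails at once if a bystander is shifted more than 20 mm (distance of any of mug, loupe, block from where it was at the start of the episode above 0.02 m).
It also fails if it takes over 58 s, if anything falls off the work surface, if the arm or the gripper's body presses on something with over 40 N, if the wrist force passes 120 N, or if a joint passes its speed limit or range.

ROBOT

A 7-joint arm with a two-finger parallel gripper is mounted at the origin on the work surface. World frame = base frame: x ahead of the robot, y to its left, z up, the work surface at z = 0. Lengths are in m, angles in rad, forces in N, time in s.
With the tool pointing down it reaches from about 0.425 to 0.8 m from the base axis. Payload 8.3 kg.
Tool frame: the origin (TCP) lies between the finger pads; the fingertips stand 17 mm ahead of it and the grasp point (between the pads) lies 2 mm behind it; z points along the fingers, y is the line along which they close (so a half turn about z gives the same grasp; the last joint's range is limited). The gripper opens to 85 mm and grips with 20 to 120 N. Pads are 22 mm wide; open, the fingers measure 114 mm over their backs; the gripper's body (76 mm by 85 mm) begins 54 mm behind the grasp point. The pads swing forward as they close: fully open they stand 13 mm farther back than shut.
Start: joints at [-0.063, 0.383, 0.016, 1.37, -0.006, 1.388, -0.046], TCP at [0.625, 0, 0.248] pointing down, gripper open.
Joint ranges: [-2.95, 2.95], [-0.25, 2.06], [-1.52, 1.56], [0.18, 2.33], [-1.44, 4.58], [0.02, 2.06], [-3.01, 3.01]. Speed limits (rad/s): [2.39, 2.39, 3.01, 3.01, 3.14, 3.14, 3.14].

INTERFACE

Orientations are given as [roll, pitch, yaw] about the fixed x, y, z axes, in that order (R = Rz(yaw) Ry(pitch) Rx(roll)).
In Python, from station import manip, set_gripper, solver, eyes, monitor gives the robot as it stands. The module is installed in compiled form; this text tells all that it offers. Calls block until the motion is done:
- manip.move_pose(position, orientation): joint-space move of the TCP to a pose.
- manip.movel(position, rot=None, vel=0.15, contact_N=None): straight line of the TCP; rot=None keeps the orientation; vel is the mean speed in m/s. With contact_N (N) it stops when the force on the tool has changed by that much, and returns True; else False.
- manip.move_joints(angles): joint-space move.
- set_gripper(opening, squeeze=None): finger opening in m; squeeze is the grip in N (None keeps the last); returns when the fingers have stopped.
- manip.pause(seconds).
- solver.ik(position, orientation): joint angles nearest the present ones, or None.
- eyes.capture(name): name is "scene" or "side" or "wrist"; returns (picture, depth): 400x640x3 uint8, red, green, blue; 400x640 float32, m along the optical axis (not along the pixel's ray), 0 where there is no reading.
- eyes.calibration(name): a dict with "mtx" (3x3 intrinsics, pixels), "world_to_cam" (4x4, takes a point from world to camera coordinates); the wrist camera has in their place "T_tool_cam" (4x4, takes a point from camera to tool coordinates, whose origin is the TCP and whose axes are the flange's). Camera axes: x right, y down, z forward; pixel columns grow to the right and rows downward; lengths in m; the calibration is good to about 2 mm. A picture is of the moment at which its call begins: read the wrist's pose just before it. calibration takes no time and is no camera call.
A pose or a line that the arm cannot do raises manip.PlanningError and nothing moves.
- manip.finish_job(): hands the job in; it is judged then, once.
Readings, each from a call of its own:
- monitor.current_time_s(): time.
- monitor.current_qpos(): joint angles.
- monitor.current_qvel(): joint speeds.
- monitor.current_tau(): joint torques, N m.
- monitor.current_eef_pos(): TCP position.
- monitor.current_tcp_rot(): TCP orientation.
- monitor.current_ft_force(): force on the tool from outside, world axes, zero at the start.
- monitor.current_ft_torque(): the same for the moment, N m.
- monitor.current_width(): finger opening in m.
- monitor.current_gripper_force(): force on a finger pad.
Only numpy, scipy, OpenCV 4.12 (cv2) and the standard library are available. Lean on these libraries where they do the work, as an engineer would, in place of code of your own. Each camera call takes 0.05 s, during which the arm holds its last target. There are 200 camera calls.

## Working session

There is one attempt and no reset: what is moved stays moved. The work goes in short steps, each a Python script; the robot and the scene stay as the last script left them, time stands still between calls to the robot, and variables do not carry over. Pictures are saved under pics/ and viewed, at most 13 in all, crops included, and the job is handed in when it is done.

```bash
mkdir -p pics
python3 - <<'E'
from station import eyes, monitor
import cv2, numpy as np
for n in ("scene","side"):
    p,d=eyes.capture(n); np.savez(f"{n}0.npz",p=p,d=d); cv2.imwrite(f"pics/{n}0.png",p[:,:,::-1])
    c=eyes.calibration(n); print(n,c["mtx"].round(1).tolist(),c["world_to_cam"].round(3).tolist())
print(eyes.calibration("wrist")); print(monitor.current_tcp_rot(),monitor.current_time_s(),monitor.current_eef_pos())
E
```

```text
scene [[412.1, 0.0, 323.8], [0.0, 412.1, 205.2], [0.0, 0.0, 1.0]] [[-0.042, 0.999, 0.015, 0.009], [0.758, 0.041, -0.65, -0.308], [-0.65, -0.016, -0.759, 1.277], [0.0, 0.0, 0.0, 1.0]]
side [[363.2, 0.0, 322.6], [0.0, 363.2, 197.6], [0.0, 0.0, 1.0]] [[0.834, -0.551, -0.004, -0.422], [-0.339, -0.508, -0.792, 0.251], [0.434, 0.662, -0.611, 0.626], [0.0, 0.0, 0.0, 1.0]]
{'mtx': array([[333.31093186,   0.        , 314.36448675],
       [  0.        , 333.31093186, 200.37137272],
       [  0.        ,   0.        ,   1.        ]]), 'T_tool_cam': array([[-1.30619348e-04, -9.62375787e-01, -2.71721967e-01,
         6.87796745e-02],
       [ 9.99999988e-01, -1.46945585e-04,  3.97374086e-05,
         3.56722414e-04],
       [-7.81706634e-05, -2.71721959e-01,  9.62375795e-01,
        -1.26088023e-01],
       [ 0.00000000e+00,  0.00000000e+00,  0.00000000e+00,
         1.00000000e+00]])}
[-3.13983538e+00  3.40986603e-05  1.57082506e+00] 0.1 [6.24586454e-01 9.64193998e-06 2.47370925e-01]
```

View pics/scene0.png

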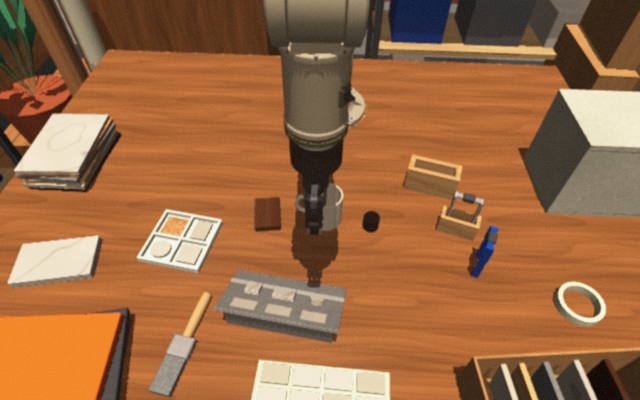

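View pics/side0.png

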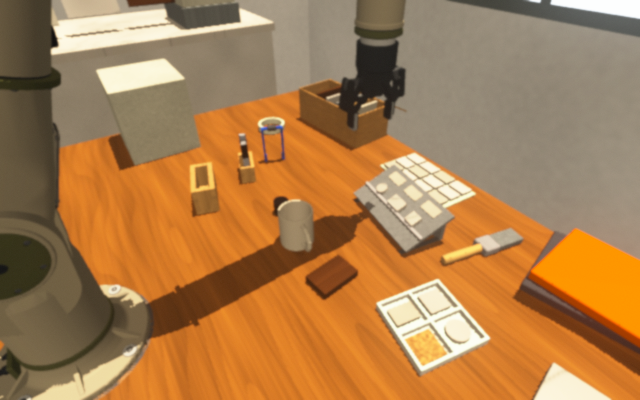

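The scene view shows the tray at (180,240) with its cork cell at (174,226), and the rack at (283,303). Two holders are visible. The smaller one, at (462,215), has the steel tongs standing in it, and the larger empty one is at (433,176). The blue look-alike is at (486,252). Next I'll take enlarged crops of the rack and holder and deproject those points.

```bash
cat > h.py <<'E'
from station import manip,set_gripper,solver,eyes,monitor
import numpy as np, cv2
from scipy.spatial.transform import Rotation as R
def cam(n):
    c=eyes.calibration(n)
    if n!="wrist": return c["mtx"],np.linalg.inv(c["world_to_cam"])
    T=np.eye(4);T[:3,:3]=R.from_euler("xyz",monitor.current_tcp_rot()).as_matrix();T[:3,3]=monitor.current_eef_pos()
    return c["mtx"],T@c["T_tool_cam"]
def cloud(d,K,T):
    v,u=np.mgrid[:d.shape[0],:d.shape[1]]
    P=np.stack([(u-K[0,2])/K[0,0]*d,(v-K[1,2])/K[1,1]*d,d],-1)
    P=P@T[:3,:3].T+T[:3,3]; P[d<=0]=np.nan; return P
def ray(px,z,K,T):
    r=T[:3,:3]@np.linalg.inv(K)@np.array([px[0],px[1],1.]);o=T[:3,3]
    return o+r*(z-o[2])/r[2]
E
python3 - <<'E'
from h import *
a=np.load("scene0.npz");b=np.load("side0.npz")
Ps=cloud(a["d"],*cam("scene"));Pd=cloud(b["d"],*cam("side"))
c=[cv2.resize(a["p"][265:345,210:360],(600,320),interpolation=2),cv2.resize(a["p"][150:280,390:510],(300,325),interpolation=2)[:320],]
d=cv2.resize(b["p"][145:255,340:470],(331,280),interpolation=2);e=cv2.resize(b["p"][110:220,180:300],(305,280),interpolation=2)
im=np.zeros((600,900,3),np.uint8);im[:320,:600]=c[0];im[:320,600:900]=c[1];im[320:,:331]=d;im[320:,340:645]=e
cv2.imwrite("pics/crop1.png",cv2.resize(im,(800,533))[:,:,::-1])
for nm,P,l in(("scene",Ps,[(174,226),(252,290),(284,296),(320,300),(262,305),(287,309),(313,313),(222,300),(220,312),(235,275),(467,197),(462,219),(433,165),(486,250),(180,240),(371,222),(267,213)]),("side",Pd,[(425,346),(380,187),(397,178),(408,212),(397,201),(415,218),(360,200),(405,245),(245,140),(247,175),(203,170),(432,323)])):
    for u,v in l: print(nm,u,v,P[v,u].round(3))
E
```

```text
scene 174 226 [ 0.491 -0.338  0.003]
scene 252 290 [ 0.679 -0.12   0.06 ]
scene 284 296 [ 0.687 -0.057  0.056]
scene 320 300 [0.691 0.012 0.055]
scene 262 305 [ 0.71  -0.096  0.06 ]
scene 287 309 [ 0.716 -0.048  0.062]
scene 313 313 [0.722 0.    0.062]
scene 222 300 [ 0.706 -0.171  0.067]
scene 220 312 [ 0.698 -0.188 -0.002]
scene 235 275 [ 0.629 -0.166  0.028]
scene 467 197 [0.467 0.315 0.117]
scene 462 219 [0.453 0.331 0.026]
scene 433 165 [0.312 0.275 0.061]
scene 486 250 [0.59  0.334 0.1  ]
scene 180 240 [ 0.538 -0.309  0.014]
scene 371 222 [0.478 0.118 0.032]
scene 267 213 [ 0.451 -0.125  0.016]
side 425 346 [ 0.491 -0.336  0.006]
side 380 187 [0.681 0.008 0.053]
side 397 178 [0.728 0.001 0.067]
side 408 212 [ 0.677 -0.094  0.046]
side 397 201 [ 0.677 -0.056  0.053]
side 415 218 [ 0.666 -0.126  0.056]
side 360 200 [0.636 0.028 0.019]
side 405 245 [ 0.616 -0.153  0.023]
side 245 140 [0.463 0.307 0.114]
side 247 175 [0.445 0.283 0.023]
side 203 170 [0.343 0.327 0.052]
side 432 323 [ 0.527 -0.315  0.016]
```

View pics/crop1.png

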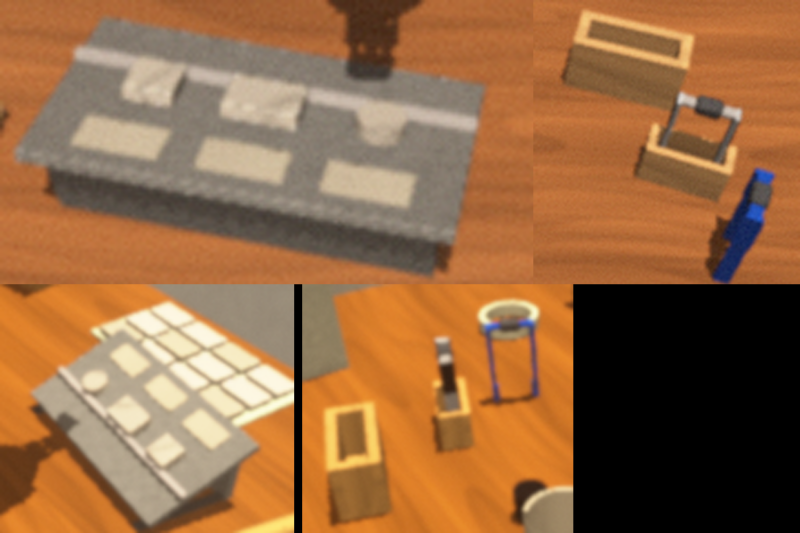

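The crop shows two blue look-alikes and an empty larger holder. The steel tongs stand in the smaller holder, which is the one the job needs. The ledge row holds the square chip on the left at scene (252,288), then the long chip at (284,295) and the round chip at (320,299). The lower row is only flat labels. The start pose should already see the rack, so I'll use the wrist camera now.

Run:
```python
from h import *
K,T=cam("wrist");p,d=eyes.capture("wrist");np.savez("w0.npz",p=p,d=d,K=K,T=T)
cv2.imwrite("pics/w0.png",p[:,:,::-1])
P=cloud(d,K,T)
# board plane
m=(np.abs(P[...,0]-.69)<.05)&(np.abs(P[...,1]+.05)<.13)&(P[...,2]>.015)&(P[...,2]<.1)
Q=P[m]
for _ in range(6):
    c=Q.mean(0);n=np.linalg.svd(Q-c,full_matrices=False)[2][2];n*=np.sign(n[2]);r=(P[m]-c)@n;Q=P[m][np.abs(r+.0)<.003]
print("plane",c.round(4),n.round(3),len(Q),"tilt",np.arccos(n[2]),"yaw",np.arctan2(-n[1],-n[0]))
H=(P-c)@n
chip=(H>.006)&(H<.014)&m
k,l,s,ce=cv2.connectedComponentsWithStats(cv2.morphologyEx(chip.astype(np.uint8),cv2.MORPH_OPEN,np.ones((3,3))))
for i in range(1,k):
    if s[i,4]>60: print(s[i],ce[i].round(1),np.nanmean(P[l==i],0).round(4),"h",np.nanmean(H[l==i]).round(4))
# scene: tongs head & tray top
a=np.load("scene0.npz");S=cloud(a["d"],*cam("scene"))
for nm,x,y,z0,z1 in(("tongs",.46,.32,.09,.14),("holder",.46,.32,.04,.056),("traywall",.53,-.31,.011,.02)):
    q=(np.abs(S[...,0]-x)<(.05 if nm!="traywall" else .09))&(np.abs(S[...,1]-y)<(.06 if nm!="traywall" else .09))&(S[...,2]>z0)&(S[...,2]<z1)
    rc=cv2.minAreaRect((S[q][:,:2]*1000).astype(np.float32)); print(nm,q.sum(),rc)
```

```text
plane [ 0.6937 -0.0455  0.0524] [-0.437  0.065  0.897] 17884 tilt 0.45761744191958326 yaw -0.14695914617292852
[362 160  28  28 620] [375.5 173.6] [0.6839 0.0058 0.0548] h 0.0098
[ 347  213   33   45 1079] [363.1 234.7] [ 0.6744 -0.0578  0.0547] h 0.0097
[339 273  28  32 642] [352.3 288.3] [ 0.6652 -0.1194  0.0546] h 0.0097
tongs 248 ((464.0007629394531, 319.8970642089844), (61.15142059326172, 19.823257446289062), 72.17984771728516)
holder 394 ((463.1275939941406, 320.2289733886719), (86.91585540771484, 42.79269027709961), 71.96784973144531)
traywall 1483 ((532.3271484375, -309.5981750488281), (141.1667022705078, 142.0166473388672), 80.4527816772461)
```

View pics/w0.png

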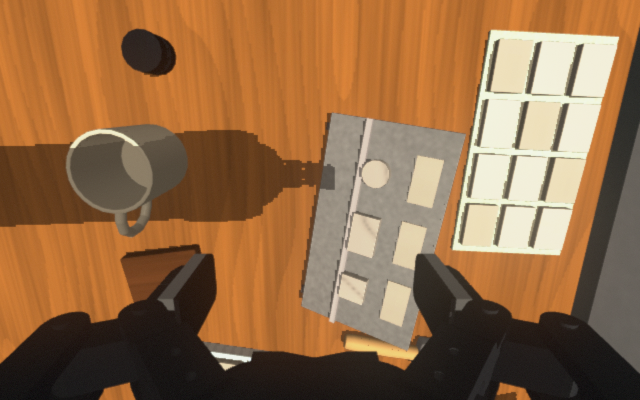

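The wrist view agrees with the scene. The square chip is at (352,288), the long chip at (363,235) and the round chip at (375,174). The board tilt measures 0.457 rad, the rack yaw -0.147, and the chip tops are at z = 54.6 mm, all as they should be. Next I'll check IK and look closely at the tongs.

```bash
cat >> h.py <<'E'
def down(yaw): return R.from_euler("xyz",[np.pi,0,yaw])
def eu(r): return r.as_euler("xyz").tolist()
PSI_R,PSI_H,PSI_T=-.1475,-.3135,-.167
RH=down(PSI_H+np.pi); RT=down(PSI_T+np.pi)
n=R.from_euler("z",PSI_R).apply([-np.sin(.45),0,np.cos(.45)])
yr=R.from_euler("z",PSI_R).apply([0,1,0])
RR=R.from_matrix(np.stack([np.cross(yr,-n),yr,-n],1))
E
python3 - <<'E'
from h import *
top=np.array([.6652,-.1194,.0546]); pad=np.array([.4937,-.3371,.006])
tests={"H":([.464,.320,.089],RH),"Hup":([.464,.320,.24],RH),"R":(top-n*.010+n*.085,RR),"Rup":(top+n*.16,RR),"T":(pad+[0,0,.087],RT),"Tup":(pad+[0,0,.2],RT)}
for k,(p,r) in tests.items():
    q=solver.ik(list(p),eu(r)); print(k,None if q is None else np.round(q,2))
manip.move_pose([.464,.320,.225],eu(RH))
manip.pause(.2);K,T=cam("wrist");p,d=eyes.capture("wrist");np.savez("w1.npz",p=p,d=d,K=K,T=T);cv2.imwrite("pics/w1.png",p[:,:,::-1])
P=cloud(d,K,T)
for nm,z0,z1 in(("tongs",.112,.125),("holder",.044,.052)):
    q=(np.hypot(P[...,0]-.464,P[...,1]-.32)<.07)&(P[...,2]>z0)&(P[...,2]<z1)
    print(nm,q.sum(),cv2.minAreaRect((P[q][:,:2]*1000).astype(np.float32)),np.median(P[q][:,2]))
print(monitor.current_eef_pos(),monitor.current_width(),monitor.current_time_s())
E
```

```text
H [-0.38  0.41 -0.35  1.73  0.16  1.03  0.47]
Hup [-0.38  0.28 -0.35  1.54  0.1   1.34  0.52]
R [ 0.26  0.26 -0.15  1.92  0.1   0.52  1.46]
Rup [ 0.19  0.09 -0.07  1.93  0.03  0.68  1.52]
T [ 0.57  0.44 -0.03  1.64  0.01  1.05  1.94]
Tup [ 0.54  0.35  0.    1.51 -0.    1.28  1.95]
tongs 1622 ((460.889892578125, 321.1659851074219), (60.540748596191406, 18.336774826049805), 67.52304077148438) 0.11468189475532492
holder 1362 ((461.12078857421875, 320.95684814453125), (86.12589263916016, 38.14530563354492), 70.41594696044922) 0.04847772750426471
[0.46474548 0.31911894 0.22492269] 0.08519348937962619 1.75
```

View pics/w1.png

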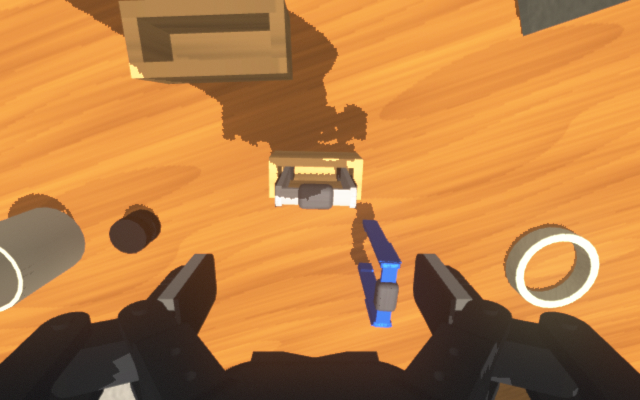

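The wrist view shows the steel tongs at (315,195) in the smaller holder, and a blue look-alike at (383,290) that stays clear of the grasp. The tongs' centre is near (0.461, 0.321), with top at z = 0.115 and the holder rim at z = 0.048, both as expected. Now I'll grasp.

```bash
sed -i 's/-.3135/-.332/' h.py
python3 - <<'E'
from h import *
g=np.array([.461,.321,.088])
manip.move_pose([.461,.321,.16],eu(RH))
print(manip.movel(g.tolist(),vel=.1,contact_N=8),monitor.current_eef_pos(),monitor.current_ft_force())
set_gripper(.053,20); print("w",monitor.current_width(),monitor.current_gripper_force(),monitor.current_ft_force())
print(manip.movel([.461,.321,.20],vel=.12),monitor.current_eef_pos(),monitor.current_ft_force(),monitor.current_width())
K,T=cam("wrist");p,d=eyes.capture("wrist");np.savez("w2.npz",p=p,d=d,K=K,T=T)
q,_=eyes.capture("side");cv2.imwrite("pics/g.png",np.vstack([p[80:400],q[:280]])[:,:,::-1]); print(monitor.current_time_s())
P=cloud(d,K,T);q=(np.hypot(P[...,0]-.461,P[...,1]-.321)<.07)&(P[...,2]<.052)&(P[...,2]>.044)
print("holder",q.sum(),cv2.minAreaRect((P[q][:,:2]*1000).astype(np.float32)))
E
```

```text
False [0.46144378 0.32141523 0.08882248] [0.51668839 0.31959778 0.41940586]
w 0.053213340145003424 6.416588723659515 [-0.44132079 -0.93463763  5.69848986]
False [0.46060711 0.32064669 0.19901566] [-0.88061401  0.2250429  -0.54391698] 0.05291617749347829
4.5917
holder 2284 ((461.19580078125, 320.9521789550781), (86.26678466796875, 38.37700653076172), 70.58500671386719)
```

View pics/g.png

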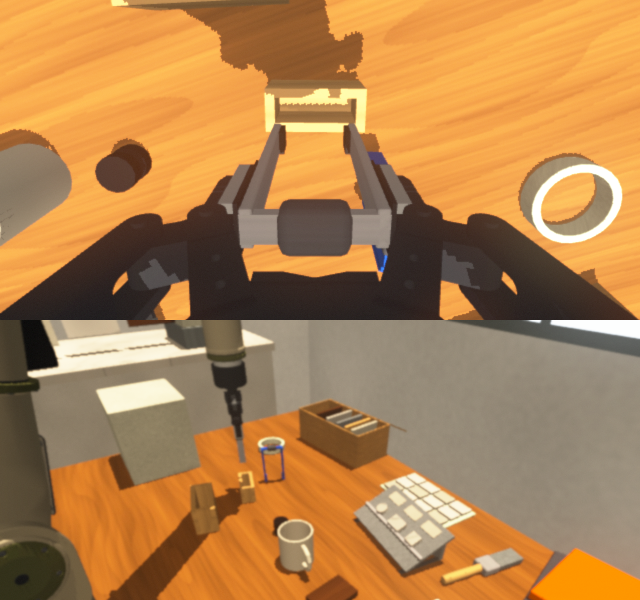

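The tongs are held square in the pads and clear of the holder (wrist view, head at (315,308)). The side view shows them hanging upright. Next I'll measure the jaw tips in the tool frame, then go to a hover above the chip.

```bash
sed -i 's/-.332/-.335/' h.py
python3 - <<'E'
from h import *
w=np.load("w2.npz");c=eyes.calibration("wrist")
Q=cloud(w["d"],w["K"],c["T_tool_cam"])
m=(np.abs(Q[...,0])<.014)&(np.abs(Q[...,1])<.03)&(Q[...,2]>-.05)&(Q[...,2]<.1)
q=Q[m]
for z0,z1 in((-.04,-.01),(0,.03),(.03,.06),(.06,.075),(.075,.095)):
    s=q[(q[:,2]>z0)&(q[:,2]<z1)]
    if len(s): print(z0,len(s),"x",np.percentile(s[:,0],[2,98]).round(4),"y",np.percentile(s[:,1],[2,50,98]).round(4),"z",np.percentile(s[:,2],[1,50,99]).round(4))
top=np.array([.6652,-.1194,.0546]);b=top-n*.010
manip.move_pose([.56,.10,.29],eu(down(-.25+np.pi)))
manip.move_pose((b+n*(.083+.06)).tolist(),eu(RR)); manip.pause(.2)
K,T=cam("wrist");p,d=eyes.capture("wrist");np.savez("w3.npz",p=p,d=d,K=K,T=T);cv2.imwrite("pics/w3.png",p[:,:,::-1])
P=cloud(d,K,T)
v=P-b; H=v@n; xr=np.cross(yr,n); a=v@xr; bb=v@yr
m=(np.abs(a)<.03)&(np.abs(bb)<.03)&(np.abs(H)<.02)
print("board H",np.percentile(H[m&(H<.005)],[10,50,90]).round(4)); t=m&(H>.0065)&(H<.015)
print("chip",t.sum(),"H",np.median(H[t]),"a",np.percentile(a[t],[1,50,99]).round(4),"b",np.percentile(bb[t],[1,50,99]).round(4))
l=m&(np.abs(bb)<.1)&(a<-.01);print(monitor.current_eef_pos(),monitor.current_width(),monitor.current_time_s())
E
```

```text
-0.04 9090 x [-0.0067  0.0116] y [-0.0289 -0.0001  0.0288] z [-0.0386 -0.0248 -0.0113]
0 1360 x [-0.0062  0.0108] y [-0.0285 -0.      0.0284] z [0.0002 0.0109 0.0295]
0.03 667 x [-0.0063  0.0084] y [-0.0259  0.0216  0.026 ] z [0.0303 0.0434 0.0595]
0.06 489 x [-0.0063  0.0083] y [-0.0254  0.0186  0.0254] z [0.0602 0.0655 0.0747]
0.075 107 x [-0.0053  0.0083] y [-0.0255 -0.0186  0.026 ] z [0.0752 0.0784 0.0818]
board H [-0.0006  0.0004  0.0016]
chip 1192 H 0.010249024622184716 a [-0.0174 -0.0019  0.0125] b [-0.0149 -0.0014  0.0124]
[ 0.60876725 -0.10948086  0.17494149] 0.05307519304328854 6.8167
```

View pics/w3.png

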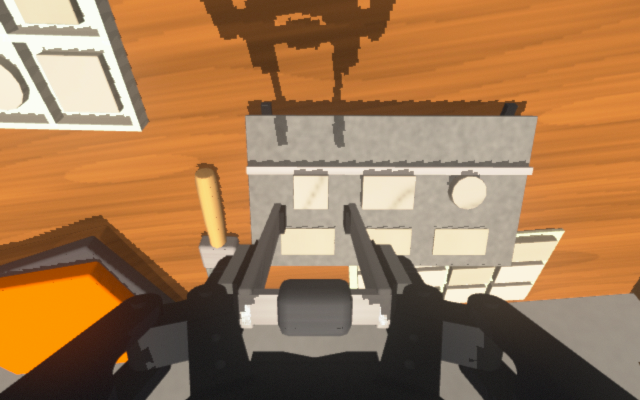

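The hover view shows the square chip at (310,192), ahead of the jaws' feet at (280,220) and (348,220), with the rack square in view. The chip top is 10.2 mm above the board, and it needs a correction of about -2 mm along the slope and -1.3 mm across. Now I'll descend along the board's normal and grip.

Run:
```python
from h import *
b=np.array([.6652,-.1194,.0546])-n*.010; xr=np.cross(yr,n)
t=b-.0012*xr-.0013*yr
dev=lambda: [round(float((np.array(monitor.current_eef_pos())-t)@k)*1000,1) for k in (xr,yr,n)]
print(dev())
manip.movel((t+n*.105).tolist(),vel=.1);e=np.array(monitor.current_eef_pos())-(t+n*.105);print(dev())
print(manip.movel((t+n*.086-e).tolist(),vel=.04,contact_N=6),dev(),monitor.current_ft_force())
f0=np.array(monitor.current_ft_force())
set_gripper(.040,30);print("w",monitor.current_width(),monitor.current_gripper_force(),np.array(monitor.current_ft_force())-f0)
p,_=eyes.capture("wrist")
manip.movel((t+n*.10).tolist(),vel=.05);manip.movel((t+n*.16).tolist(),vel=.12)
print("w",monitor.current_width(),monitor.current_gripper_force(),dev())
K,T=cam("wrist");p2,d=eyes.capture("wrist");np.savez("w4.npz",p=p2,d=d,K=K,T=T)
cv2.imwrite("pics/w4.png",np.vstack([p[100:380],p2[100:380]])[:,:,::-1]);print(monitor.current_time_s())
Q=cloud(d,K,eyes.calibration("wrist")["T_tool_cam"])
m=(np.abs(Q[...,0])<.02)&(np.abs(Q[...,1])<.0125)&(Q[...,2]>.05)&(Q[...,2]<.1)
print(m.sum(),np.percentile(Q[m],[2,50,98],axis=0).round(4).tolist())
```

```text
[2.0, 2.8, 143.3]
[-0.2, 0.1, 104.8]
False [0.0, -0.1, 86.1] [-0.58043789  0.35566992 -0.17602008]
w 0.04194867985288081 30.583811402320862 [ 0.25329051 -0.75144539  0.71411107]
w 0.0420068693490812 30.89786946773529 [-0.4, -0.0, 159.6]
9.3917
1753 [[-0.0133, -0.0119, 0.075], [0.0019, -0.0003, 0.0763], [0.0139, 0.012, 0.0841]]
```

View pics/w4.png

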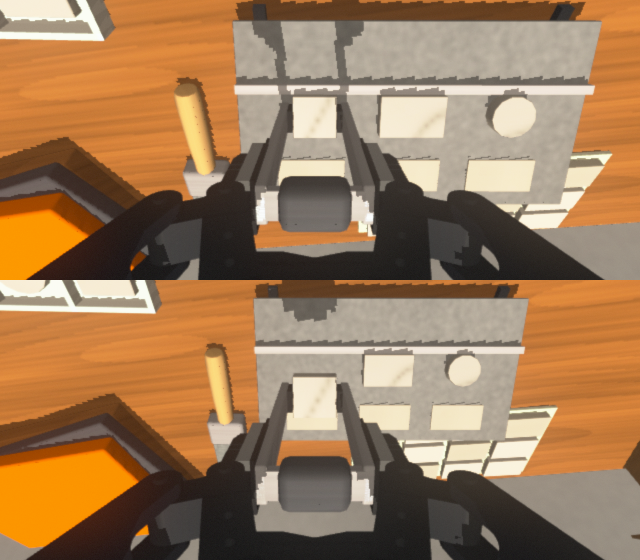

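The chip is gripped at width 42 mm and lifted clear (lower view, (315,397)), with its top at tool z = 76 mm and level in the tongs. The other chips haven't moved. Next I'll hover over the cork cell and measure the tray from there.

Run:
```python
from h import *
pad=np.array([.4937,-.3371,.006])
e=np.array(monitor.current_eef_pos()); manip.movel((e+[-.03,0,.06]).tolist(),vel=.2)
manip.move_pose((pad+[0,0,.22]).tolist(),eu(RT)); manip.pause(.2)
K,T=cam("wrist");p,d=eyes.capture("wrist");np.savez("w5.npz",p=p,d=d,K=K,T=T);cv2.imwrite("pics/w5.png",p[:,:,::-1])
print(monitor.current_eef_pos(),monitor.current_width(),monitor.current_time_s())
P=cloud(d,K,T)
m=(np.abs(P[...,0]-.532)<.09)&(np.abs(P[...,1]+.31)<.09)
q=m&(P[...,2]>.012)&(P[...,2]<.02); print("wall",q.sum(),cv2.minAreaRect((P[q][:,:2]*1000).astype(np.float32)))
hsv=cv2.cvtColor(p,cv2.COLOR_RGB2HSV)
tool=(P[...,2]<.012)&(np.hypot(P[...,0]-pad[0],P[...,1]-pad[1])<.04)
print("cell z",np.percentile(P[tool][:,2],[5,50,95]), "hsv",np.median(hsv[tool],0))
o=tool&(hsv[...,1]>70); rc=cv2.minAreaRect((P[o][:,:2]*1000).astype(np.float32)); print("pad",o.sum(),rc)
Q=cloud(d,K,eyes.calibration("wrist")["T_tool_cam"])
m=(np.abs(Q[...,0])<.02)&(np.abs(Q[...,1])<.0125)&(Q[...,2]>.05)&(Q[...,2]<.1)
print("chip",m.sum(),np.percentile(Q[m],[2,50,98],axis=0).round(4).tolist())
```

```text
[ 0.49435352 -0.33571478  0.22639737] 0.0421268473731653 11.075
wall 6166 ((530.580322265625, -309.2059020996094), (139.42068481445312, 139.7345733642578), 80.19377136230469)
cell z [0.00360963 0.00622007 0.00778254] hsv [ 16. 144. 241.]
pad 2397 ((484.32489013671875, -342.40521240234375), (65.42801666259766, 63.149803161621094), 80.83712768554688)
chip 1750 [[-0.0131, -0.0119, 0.0749], [0.002, -0.0003, 0.0761], [0.014, 0.0119, 0.0842]]
```

View pics/w5.png

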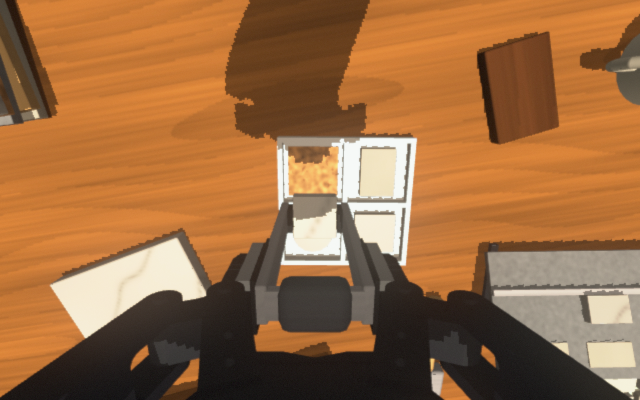

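The view shows the cork cell at (313,172), with the chip in the tongs at (315,222) still level. The tray centre is (0.5306, -0.3092), so the pad centre is (0.4919, -0.3365). Now I'll lower with contact sensing, release and lift.

```bash
sed -i 's/-.167/-.171/' h.py
python3 - <<'E'
from h import *
c=np.array([.4919+.0007,-.3365-.0001])
pos=lambda: np.array(monitor.current_eef_pos())
manip.movel([*c,.14],rot=eu(RT),vel=.15);manip.pause(.1)
e=pos()-[*c,.14];print("err",e.round(4))
manip.movel([*(c-e[:2]),.101],vel=.08);print(pos().round(4))
f0=np.array(monitor.current_ft_force())
print(manip.movel([*(c-e[:2]),.0915],vel=.015,contact_N=3),pos().round(4),np.array(monitor.current_ft_force())-f0)
manip.pause(.15)
set_gripper(.050,20);manip.pause(.35);z=pos();print("w",monitor.current_width(),z.round(4))
manip.movel([z[0],z[1],z[2]+.03],vel=.06);manip.movel([z[0],z[1],.226],vel=.15)
K,T=cam("wrist");p,d=eyes.capture("wrist");np.savez("w6.npz",p=p,d=d,K=K,T=T);q,_=eyes.capture("side")
cv2.imwrite("pics/w6.png",np.hstack([cv2.resize(p[120:320,200:440],(400,333)),cv2.resize(q[260:400,360:528],(400,333))])[:,:,::-1])
P=cloud(d,K,T);m=(np.hypot(P[...,0]-.4919,P[...,1]+.3365)<.026)&(P[...,2]>.014)&(P[...,2]<.03)
print("chip",m.sum(),np.percentile(P[m],[2,50,98],axis=0).round(4).tolist(),monitor.current_time_s(),monitor.current_width())
E
```

```text
err [ 0.0008 -0.0005  0.0015]
[ 0.4917 -0.3361  0.1007]
True [ 0.4917 -0.336   0.0922] [1.32961798 0.26384351 3.03850876]
w 0.05037280417830484 [ 0.4911 -0.3356  0.0916]
chip 733 [[0.4773, -0.3491, 0.015], [0.491, -0.3354, 0.0165], [0.505, -0.3218, 0.0179]] 15.45 0.050406205629074136
```

View pics/w6.png

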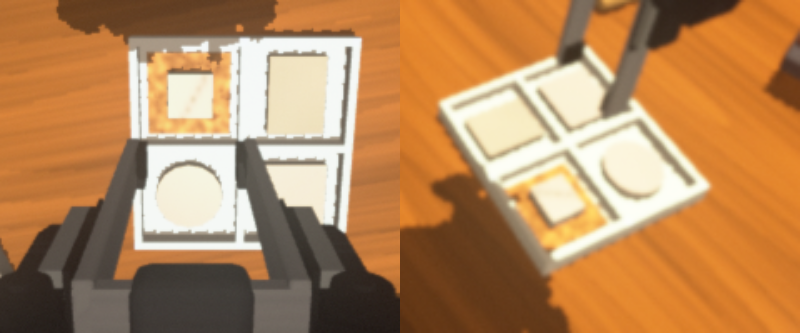

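The chip lies flat in the middle of the cork pad, at (190,95) in the left crop, with its centre within 2 mm of the pad's and its top at z = 17 mm. The tongs have let go. Now I'll take them back over the holder and compare the feet with the well before inserting.

Run:
```python
from h import *
manip.movel([.52,-.30,.28],vel=.2)
manip.move_pose([.56,.10,.29],eu(down(-.25+np.pi)))
manip.move_pose([.461,.321,.20],eu(RH));manip.pause(.2)
K,T=cam("wrist");p,d=eyes.capture("wrist");np.savez("w7.npz",p=p,d=d,K=K,T=T)
print(monitor.current_eef_pos(),monitor.current_tcp_rot(),monitor.current_width(),monitor.current_time_s())
P=cloud(d,K,T);q=(np.hypot(P[...,0]-.461,P[...,1]-.321)<.07)&(P[...,2]<.052)&(P[...,2]>.044)
print("holder",q.sum(),cv2.minAreaRect((P[q][:,:2]*1000).astype(np.float32)))
for f in("w2.npz","w7.npz"):
    w=np.load(f);Q=cloud(w["d"],w["K"],eyes.calibration("wrist")["T_tool_cam"])
    m=(np.abs(Q[...,0])<.014)&(np.abs(Q[...,1])<.03)&(Q[...,2]>-.05)&(Q[...,2]<.09);q=Q[m]
    for z0,z1 in((-.04,-.01),(.04,.06),(.06,.09)):
        s=q[(q[:,2]>z0)&(q[:,2]<z1)]; print(f,z0,len(s),"x",np.percentile(s[:,0],[2,98]).round(4),"y",np.percentile(s[:,1],[2,98]).round(4),"z",np.percentile(s[:,2],[1,99]).round(4))
```

```text
[0.46209883 0.31989809 0.2004391 ] [3.14113893e+00 7.57249689e-04 2.80425067e+00] 0.04995220173101795 18.7083
holder 2360 ((461.323974609375, 320.9323425292969), (86.18850708007812, 38.40402603149414), 70.58101654052734)
w2.npz -0.04 9090 x [-0.0067  0.0116] y [-0.0289  0.0288] z [-0.0386 -0.0113]
w2.npz 0.04 405 x [-0.0063  0.0084] y [-0.0259  0.026 ] z [0.0401 0.0596]
w2.npz 0.06 596 x [-0.0062  0.0083] y [-0.0255  0.0255] z [0.0602 0.0814]
w7.npz -0.04 9138 x [-0.0068  0.0118] y [-0.0286  0.0287] z [-0.0389 -0.0111]
w7.npz 0.04 401 x [-0.0065  0.0084] y [-0.0243  0.0245] z [0.0402 0.0595]
w7.npz 0.06 595 x [-0.0064  0.0082] y [-0.0242  0.0242] z [0.0603 0.0819]
```

Run:
```python
from h import *
c=np.array([.4618,.3207]);pos=lambda: np.array(monitor.current_eef_pos())
manip.movel([*c,.15],rot=eu(RH),vel=.1);manip.pause(.1);e=pos()[:2]-c
manip.movel([*(c-e),.142],vel=.05);print(pos().round(4))
hit=manip.movel([*(c-e),.087],vel=.06,contact_N=4);print(hit,pos().round(4),monitor.current_ft_force())
if pos()[2]<.094:
    set_gripper(.085,20);manip.pause(.3);print("w",monitor.current_width());z=pos()
    manip.movel([z[0],z[1],.225],vel=.12);manip.pause(.3)
    K,T=cam("wrist");p,d=eyes.capture("wrist");P=cloud(d,K,T)
    for nm,z0,z1 in(("tongs",.108,.13),("holder",.044,.052)):
        q=(np.hypot(P[...,0]-.461,P[...,1]-.321)<.07)&(P[...,2]>z0)&(P[...,2]<z1)
        print(nm,q.sum(),cv2.minAreaRect((P[q][:,:2]*1000).astype(np.float32)),np.median(P[q][:,2]))
    s,_=eyes.capture("scene");cv2.imwrite("pics/end.png",np.hstack([cv2.resize(p[100:300,200:440],(400,333)),cv2.resize(s[180:340,130:520],(400,333))])[:,:,::-1])
print(monitor.current_time_s())
```

```text
[0.4611 0.3201 0.1416]
True [0.4607 0.3197 0.0884] [0.86295612 1.05429641 1.36303988]
w 0.08497241885635066
tongs 1737 ((459.5929260253906, 319.40972900390625), (60.94410705566406, 18.251338958740234), 70.44059753417969) 0.1143048394111224
holder 1355 ((461.12274169921875, 320.91217041015625), (86.10582733154297, 38.235652923583984), 70.72147369384766) 0.04846440029206894
23.025
```

View pics/end.png

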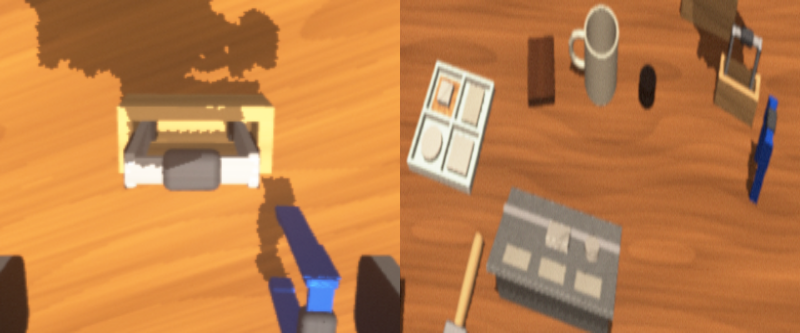

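The tongs stand relaxed (60.9 mm wide) in the holder at (190,165), about 2 mm from its centre and at their original height. The scene view shows the chip on the cork pad and everything else in place, so I'm handing in.

```bash
python3 -c "
from station import manip
print(manip.finish_job())"
```

```text
the job is handed in; nothing more can be done
None
```

The square chip lies flat on the cork pad about 2 mm from its centre, and the tongs are back in their holder and relaxed. I handed the job in at about 23 s on the robot's clock; `finish_job()` returned no verdict.

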